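# Pop the tea tin and catch it on the chute

## Task

Press the orange ejector of the tea dispenser all the way down so that the red tea tin pops out of its nest, and stop the tin with the other finger before it slides out of the open lower end of the chute. Do not lift the tin off the chute, and leave the samovar, tea glass, teapot and trivet where they stand. Finish while holding: the program ends with a finger still against the tin, keeping it at rest on the chute, out of its nest.

Things in the scene. Friction and masses are not known exactly. Their poses are not given: they have to be found in the camera images.
- dispenser: Tea-tin dispenser, screwed down: wood base board 235 x 130 x 10 mm with a sloping chute and, beside it, the ejector. Origin on the table straight below the chute's centre line, level with the ejector. x points uphill along the chute (horizontal), y left when looking uphill, z up. Ejector centre at x 0, y -58 mm, in a housing 42 x 42 mm, 53 mm tall. With the tin it stands about 125 mm tall.
- chute: Slippery aluminium chute, 20 degree slope, 44 mm wide inside; side walls 4 mm thick, 14 mm above the floor (22 mm at the nest). Origin on the floor's surface, centre line, 45 mm straight above the dispenser's origin; x uphill along the slope, y left when looking uphill, z square to the floor. Floor from x -80 mm to +140 mm. A finger anywhere across the chute's middle downhill of the tin stops it.
- catch (a point): Top of the brass catch, 26 mm wide, 7 mm above the chute's floor at x 75 mm in the chute's frame: the lower end of the tin's nest. Pressing the ejector lowers it and frees the tin; a spring pusher behind (about 1.2 N, 14 mm stroke) kicks it downhill and its weight slides it on: level with the ejector in about 0.25 s, at the open end in about 0.4 s. So the stopping finger must already be in the chute.
- chute_end (a point): Middle of the open lower end of the chute's floor, x -80 mm in the chute's frame; the tin falls out here if it is not stopped.
- tea_tin: Loose red tea tin with a brass band, 45 mm along the chute x 40 mm across x 30 mm high, about 0.18 kg. Origin at the centre of its underside; x uphill, z square to the floor. In the nest its origin is at x 100 mm in the chute's frame; it is out of the nest below x 75 mm, still on the chute above x -40 mm. A vertical finger meets the upper edge of its downhill face.
- ejector (a joint): How far the orange ejector is pressed, in m: 0 up, 0.010 fully down (hard stop). It moves straight down against a spring, 2 N at the start and 5 N fully down, and springs back when let go. The tin is freed at about 0.007.
- ejector_top (a point): Centre of the top face of the round orange ejector button, 32 mm across; 67 mm above the table when up, 57 mm fully down, which is 12 mm above the chute's floor beside it. The chute's centre line is 58 mm away towards the dispenser's +y. With one finger pressing here, the other finger over the chute stays clear of the floor and in the tin's way.
- samovar: Steel samovar, 364 mm tall, 230 mm across, about 280 mm over its handles; origin at the centre of its foot. Bystander.
- tea_glass: Amber tea glass in a steel holder with a handle, 105 mm tall, 76 mm across, handle reaching 64 mm from the axis; origin at the centre of its foot. Bystander.
- teapot: White and blue ceramic teapot, 119 mm tall, body 132 mm across, 215 mm over spout and handle; origin at the centre of its foot. Bystander.
- trivet: Round brick-red silicone trivet lying flat, 130 mm across, 6 mm thick; origin at the centre of its underside. Bystander.
There are look-alikes about, which are no part of the job. Of the things that look like the tea_tin, the smallest one is meant.

How it is judged:
By the outcome, as a careful person would: the job done as asked, in the order asked, and still so for the second after the job is handed in, while the arm keeps its last pose, push and grip.
It also fails if it takes over 26 s, if anything falls off the work surface, if the arm or the gripper's body presses on something with over 40 N, if the wrist force passes 120 N, or if a joint passes its speed limit or range.

## Robot

A 6-joint arm with a two-finger parallel gripper is mounted at the origin on the work surface. World frame = base frame: x ahead of the robot, y to its left, z up, the work surface at z = 0. Lengths are in m, angles in degrees, forces in N, time in s.
With the tool pointing down it reaches from about 0.35 to 0.95 m from the base axis. Payload 17.4 kg.
Tool frame: the origin (TCP) lies where the fingers leave the gripper's body, on its centre line; the fingertips stand 84 mm ahead of it and the grasp point (between the pads) lies 65 mm ahead of it (r.tips_ahead is the distance from the TCP to the fingertips, in m); z points along the fingers, y is the line along which they close (so a half turn about z gives the same grasp; the last joint's range is limited). The gripper opens to 93 mm and grips with 3 to 60 N. Pads are 15 mm wide; open, the fingers measure 128 mm over their backs; the gripper's body (75 mm by 188 mm) begins 65 mm behind the grasp point.
Start: joints at [62.292, 6.646, 82.598, -0, 90.757, -2.166], TCP at [0.291, 0.609, 0.303] pointing down, gripper open.
Joint ranges: [-162.19, 162.19], [-47.58, 125.68], [4.15, 143.07], [-65.23, 245.23], [0.69, 171.88], [-170.13, 170.13]. Speed limits (degrees/s): [108.29, 108.29, 127.2, 180, 180, 180].

## Interface

Orientations are given as a 3x3 rotation matrix whose columns are the frame's x, y, z axes.
In Python, from rig import r, eyes gives the robot as it stands.
- The arm moves only by the tool carry_out, never from a script. Its argument "rows" is a list of rows, each an object with "angular": the turn, a rotation vector about the tool's x, y, z in units of 180 degrees (1.0 is 180 degrees), a list of three; "linear": the shift along the tool's x, y, z in units of 800 mm (1.0 is 800 mm), a list of three; "jaw": the closure, from 0 (fully open) to 1 (shut). In form: [{"angular": [ax, ay, az], "linear": [dx, dy, dz], "jaw": jaw}, ...]. A call has 1 to 5 rows; each row shifts and turns the commanded pose from where the row before left it, along the tool's axes as they then stand; what a row does not reach is not made up. A row lasts 1/12 s, in which the tool goes at most 41.7 mm and 7.16 degrees, less where a joint would pass 70% of its speed; a pose out of reach is approached as far as the arm can. A call with a number of a shift or a turn outside -1 to 1 is refused whole. A call with a gripper value outside its range is refused whole. The fingers move at their own pace and stop on an object; "squeeze" is the grip in N (left out, the last holds). Time passes only in rows, so rows that do not move let the fingers close. It gives the time, the measured TCP pose, the force, the opening and the grip force at its end, in the units of the state.
- r.sense(): the state, without advancing time (a new reading comes with each control period).
- eyes.grab_frame(name): name is "scene" or "side" or "wrist"; returns the picture (400x640x3 uint8, red, green, blue); there is no depth.
- eyes.camera_params(name): a dict with "fovy" (degrees; the focal length in pixels is half the picture's height over the tangent of half this angle, whatever the lens; pixels are square), "cx", "cy" (the principal point, pixels), "position" and "orientation" of the camera in the world. Camera axes: x right, y down, z forward; pixel columns grow to the right and rows downward; lengths in m; the calibration is good to about 2 mm. The wrist camera is an equidistant fisheye: a pixel r from the principal point sees the ray r / f radians off the axis. A picture is of the moment at which its call begins: read the wrist's pose just before it. camera_params takes no time and is no camera call; for the wrist camera it gives the pose at the moment of the call.
- r.job_done(): hands the job in; it is judged then, once.
The state is a dict: "time": time; "q": joint angles; "joint_vel": joint speeds; "joint_efforts": joint torques, N m; "tool_pos": TCP position; "tcp_rot": TCP orientation; "wrist_force": force on the tool from outside, world axes, zero at the start; "moment": the same for the moment, N m; "width": opening from 0.0 (shut) to 1.0 (fully open); "grip_force": force on a finger pad.
Only numpy, scipy, OpenCV 4.12 (cv2) and the standard library are available. Lean on these libraries where they do the work, as an engineer would, in place of code of your own. Each camera call takes 0.05 s, during which the arm holds its last target. There are 200 camera calls.

## Working session

There is one attempt and no reset: what is moved stays moved. The work goes in short steps, Python scripts to look and compute and a tool call to move; the robot and the scene stay as the last step left them, time stands still between calls to the robot, and variables do not carry over. Pictures are saved under pics/ and viewed, at most 10 in all, crops included, and the job is handed in when it is done.

Besides the shell and the picture viewer there is one more tool, called after "Emit:" by a JSON object that holds its "op" and its "data". carry_out: Moves the arm, as the interface text tells. Its arguments: {"type":"object","properties":{"rows":{"type":"array","items":{"type":"object","properties":{"angular":{"type":"array","items":{"type":"number","minimum":-1,"maximum":1}},"linear":{"type":"array","items":{"type":"number","minimum":-1,"maximum":1}},"jaw":{"type":"number"}}}},"squeeze":{"type":"number"}},"required":["rows"]}

```bash
mkdir -p pics
python3 - <<'E'
from rig import r,eyes
import cv2,numpy as np
s=r.sense();print(s)
for n in("scene","side"):
    print(n,eyes.camera_params(n)); cv2.imwrite(f"pics/{n}0.png",eyes.grab_frame(n)[:,:,::-1])
E
```

```text
{'time': 0.0, 'q': array([ 6.22932734e+01,  6.67431376e+00,  8.26355472e+01,  7.78221157e-04,
        9.07582007e+01, -2.16546047e+00]), 'joint_vel': array([-0.01814257, -0.03252287,  0.0818275 ,  0.0600721 ,  0.15313647,
       -0.00972096]), 'joint_efforts': array([ 3.98811389e-04, -7.21274328e+01, -6.22584057e+01,  7.79307028e-02,
        2.42291414e-02, -4.95546192e-05]), 'tool_pos': array([0.29098315, 0.60893462, 0.30200506]), 'tcp_rot': array([[-9.02275041e-01,  4.31160564e-01, -5.64333791e-04],
       [ 4.31160930e-01,  9.02274437e-01, -1.04538037e-03],
       [ 5.84571649e-05, -1.18653929e-03, -9.99999294e-01]]), 'wrist_force': array([-0.1655358 ,  0.62448256, -0.44743296]), 'moment': array([ 0.00373906, -0.0377855 ,  0.00254199]), 'grip_force': 0.0, 'width': 0.99975185923676}
scene {'fovy': 42.52763952403579, 'cx': 322.6574217528595, 'cy': 194.41219275385126, 'position': array([ 1.36074742, -0.50745895,  1.27690316]), 'orientation': array([[ 0.64087914,  0.59111859, -0.48974763],
       [ 0.76753794, -0.50393328,  0.39615245],
       [-0.01262705, -0.62978573, -0.77666627]])}
side {'fovy': 51.02933527119869, 'cx': 319.81533566519073, 'cy': 199.60550793781442, 'position': array([ 0.29847302, -0.81516465,  0.90024439]), 'orientation': array([[ 0.94358358, -0.20274591,  0.26180933],
       [-0.3307267 , -0.61624752,  0.7147439 ],
       [ 0.01642795, -0.76100794, -0.64853453]])}
```

View pics/scene0.png

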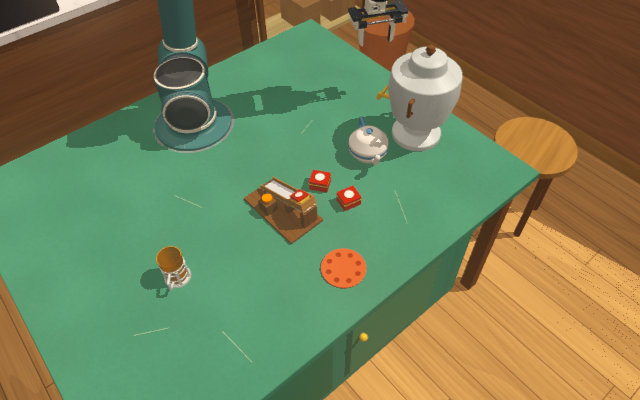

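View pics/side0.png

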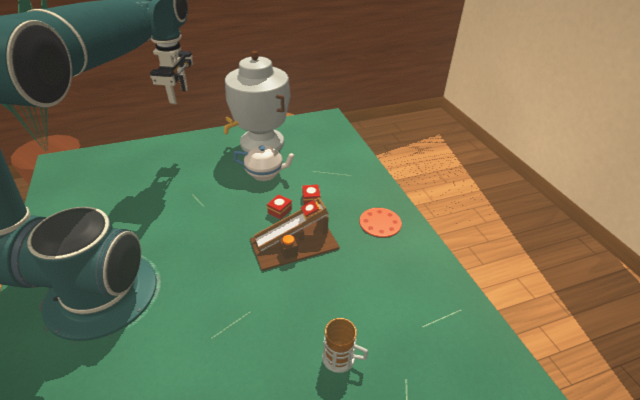

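Scene view: dispenser around (283,208), orange ejector (267,198), tin in the nest around (300,197). In the side view the ejector is at (288,240) and the tin at (311,208). I'll zoom in on both.

Run:
```python
import cv2,numpy as np
a=cv2.imread("pics/scene0.png")[165:250,235:335];b=cv2.imread("pics/side0.png")[190:275,242:342]
f=lambda i:cv2.resize(i,None,fx=4,fy=4,interpolation=cv2.INTER_CUBIC)
cv2.imwrite("pics/z0.png",np.hstack([f(a),f(b)]))
```

```text
(no output)
```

View pics/z0.png

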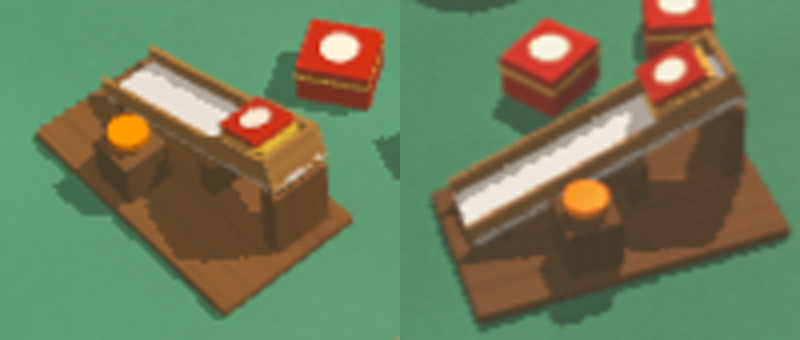

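```bash
cat > h.py <<'E'
import numpy as np
from scipy.optimize import least_squares
from rig import r,eyes
def proj(n,P,c=None):
    c=c or eyes.camera_params(n);f=200/np.tan(np.radians(c["fovy"]/2))
    p=(np.asarray(P)-c["position"])@c["orientation"]
    if n=="wrist":
        t=np.arctan2(np.hypot(p[...,0],p[...,1]),p[...,2]);q=p[...,:2]/np.hypot(p[...,0],p[...,1])[...,None]*(f*t)[...,None]
    else: q=f*p[...,:2]/p[...,2:]
    return q+[c["cx"],c["cy"]]
c20,s20=np.cos(np.radians(20)),np.sin(np.radians(20))
def ch(x,y,z): return [x*c20-z*s20,y,.045+x*s20+z*c20]
def world(p,P):
    c,s=np.cos(p[2]),np.sin(p[2]);P=np.asarray(P)
    return P@np.array([[c,s,0],[-s,c,0],[0,0,1]])+[p[0],p[1],0]
E
python3 - <<'E'
from h import *
Z=lambda l:np.array(l)/4
sc=Z([(128,131),(256,117),(222,315),(352,215),(36,133)])+[235,165]
sd=Z([(186,195),(270,70),(80,325),(390,233)])+[242,190]
cs,cd=eyes.camera_params("scene"),eyes.camera_params("side")
def res(p,full=False):
    x0,y0=p[3],p[4]
    B=lambda i,j:[x0+.235*i,y0+.130*j,.01]
    e=[0,-.058,.067];t=ch(.1,0,.03)
    # right side (y-) = nearest camera: uphill-right, uphill-left, downhill-right
    S=[e,t,B(1,0),B(1,1),B(0,0)]
    D=[e,t,B(0,0),B(1,0)]
    v=np.vstack([proj("scene",world(p,S),cs)-sc,proj("side",world(p,D),cd)-sd])
    return v if full else v.ravel()
for y in(0,.5,1):
    o=least_squares(res,[.6,.1,y,-.09,-.09],loss="soft_l1")
    print(o.x,np.degrees(o.x[2]),o.cost)
p=o.x;print(res(p,1).round(1));np.save("p.npy",p)
print("ej",world(p,[0,-.058,.067]),"end",world(p,ch(-.08,0,0)),"tin",world(p,ch(.1,0,.03)))
E
```

```text
[ 0.49510847  0.0314022   0.05181866 -0.09121544 -0.09195436] 2.968990405758859 2.3163811219639
[ 0.49510847  0.0314022   0.05181868 -0.09121544 -0.09195436] 2.968991437434636 2.316381121964885
[ 0.49510847  0.0314022   0.05181866 -0.09121544 -0.09195436] 2.968990412438628 2.3163811219639765
[[-0.1 -0.1]
 [-0.1  0.3]
 [-0.  -0.2]
 [-0.2  0.4]
 [-1.8  0. ]
 [ 0.1 -0.1]
 [-0.2 -0.1]
 [-0.4 -0.9]
 [ 0.6 -1. ]]
ej [ 0.49811261 -0.02651994  0.067     ] end [0.42003397 0.02750846 0.01763839] tin [0.57870477 0.03573793 0.10739279]
```

The residuals are under 1 px, apart from one corner at 1.8. The dispenser is at (0.495, 0.031) with a yaw of 3°. Before moving, I'll check that the samovar and teapot are clear of the path.

Run:
```python
from h import *
for n,px in (("scene",(417,133)),("side",(262,142)),("scene",(368,155)),("side",(264,172))):
    c=eyes.camera_params(n);f=200/np.tan(np.radians(c["fovy"]/2))
    d=c["orientation"]@np.array([(px[0]-c["cx"])/f,(px[1]-c["cy"])/f,1]);print(n,px,c["position"]-d*c["position"][2]/d[2])
p=np.load("p.npy");t=world(p,[0,-.029,.22]);s=r.sense()
print(t,(t-s["tool_pos"])@s["tcp_rot"]/.8)
```

```text
scene (417, 133) [0.5574085  0.57627196 0.        ]
side (262, 142) [0.56135492 0.57775538 0.        ]
scene (368, 155) [0.5231075  0.37215414 0.        ]
side (264, 172) [ 5.22534694e-01  3.83078341e-01 -1.11022302e-16]
[0.49661054 0.00244113 0.22      ] [-0.55878141 -0.57314309  0.10319189]
```

Emit:
{"op": "carry_out", "data": {"rows": [{"linear": [-0.0216,-0.0451,0],"angular": [0,0,0],"jaw": 0.565},{"linear": [-0.0216,-0.0451,0],"angular": [0,0,0],"jaw": 0.565},{"linear": [-0.0216,-0.0451,0],"angular": [0,0,0],"jaw": 0.565},{"linear": [-0.0216,-0.0451,0],"angular": [0,0,0],"jaw": 0.565},{"linear": [-0.0216,-0.0451,0],"angular": [0,0,0],"jaw": 0.565}], "squeeze": 20}}

```text
time: 0.52
tool_pos: [0.2908, 0.4072, 0.3021]
tcp_rot: [[-0.902, 0.431, -0.0], [0.431, 0.902, -0.001], [0.0, -0.001, -1.0]]
wrist_force: [1.0, -0.8, 0.3]
width: 0.691
grip_force: 0.0
```

Emit:
{"op": "carry_out", "data": {"rows": [{"linear": [-0.0376,-0.029,0],"angular": [0,0,0],"jaw": 0.565},{"linear": [-0.0376,-0.029,0],"angular": [0,0,0],"jaw": 0.565},{"linear": [-0.0376,-0.029,0],"angular": [0,0,0],"jaw": 0.565},{"linear": [-0.0376,-0.029,0],"angular": [0,0,0],"jaw": 0.565},{"linear": [-0.0376,-0.029,0],"angular": [0,0,0],"jaw": 0.565}]}}

```text
time: 0.93
tool_pos: [0.3771, 0.2378, 0.3027]
tcp_rot: [[-0.902, 0.431, 0.0], [0.431, 0.902, 0.0], [-0.0, 0.0, -1.0]]
wrist_force: [0.3, 0.3, 0.5]
width: 0.436
grip_force: 0.0
```

Emit:
{"op": "carry_out", "data": {"rows": [{"linear": [-0.0376,-0.029,0],"angular": [0,0,0],"jaw": 0.565},{"linear": [-0.0376,-0.029,0],"angular": [0,0,0],"jaw": 0.565},{"linear": [-0.0376,-0.029,0],"angular": [0,0,0],"jaw": 0.565},{"linear": [-0.0376,-0.029,0],"angular": [0,0,0],"jaw": 0.565},{"linear": [-0.0376,-0.029,0],"angular": [0,0,0],"jaw": 0.565}]}}

```text
time: 1.35
tool_pos: [0.4629, 0.068, 0.3027]
tcp_rot: [[-0.902, 0.431, 0.0], [0.431, 0.902, 0.0], [-0.0, 0.0, -1.0]]
wrist_force: [0.5, 1.2, 0.2]
width: 0.432
grip_force: 0.0
```

Emit:
{"op": "carry_out", "data": {"rows": [{"linear": [-0.0376,-0.029,0],"angular": [0,0,0],"jaw": 0.565},{"linear": [-0.0376,-0.029,0],"angular": [0,0,0],"jaw": 0.565},{"linear": [0,0,0],"angular": [0,0,-0.0396],"jaw": 0.565},{"linear": [0,0,0],"angular": [0,0,-0.0396],"jaw": 0.565},{"linear": [0,0,0],"angular": [0,0,-0.0396],"jaw": 0.565}]}}

```text
time: 1.77
tool_pos: [0.497, 0.0013, 0.3022]
tcp_rot: [[-0.998, 0.068, -0.001], [0.068, 0.998, 0.0], [0.001, 0.0, -1.0]]
wrist_force: [0.0, -0.3, -0.2]
width: 0.437
grip_force: 0.0
```

Emit:
{"op": "carry_out", "data": {"rows": [{"linear": [0,0,0],"angular": [0,0,-0.0395],"jaw": 0.565},{"linear": [0,0,0],"angular": [0,0,0],"jaw": 0.565},{"linear": [0,0,0],"angular": [0,0,0],"jaw": 0.565}]}}

```text
time: 2.02
tool_pos: [0.4968, 0.0022, 0.3025]
tcp_rot: [[-0.999, -0.047, -0.0], [-0.047, 0.999, 0.0], [0.0, 0.0, -1.0]]
wrist_force: [-0.2, -0.2, -0.3]
width: 0.434
grip_force: 0.0
```

Run:
```python
from h import *
import cv2
s=r.sense();p=np.load("p.npy")
print(s["time"],s["tool_pos"],s["tcp_rot"].round(4),s["width"],s["q"].round(1))
c=eyes.camera_params("wrist");img=eyes.grab_frame("wrist")[:,:,::-1].copy()
P=[[0,-.058,.067],ch(.1,0,.03),ch(-.08,.022,0),ch(-.08,-.022,0),ch(.075,0,.007)]
tip=s["tool_pos"]+.084*s["tcp_rot"][:,2]
uv=proj("wrist",world(p,P),c);print(uv.round(1))
big=cv2.resize(img,None,fx=1.25,fy=1.25)
for q in uv:cv2.drawMarker(big,tuple(int(v*1.25) for v in q),(255,0,255),0,10,1)
cv2.imwrite("pics/w1.png",big)
t=world(p,[0,-.029,.22]);yd=np.array([-np.sin(p[2]),np.cos(p[2]),0])
print("shift units",(t-s["tool_pos"])@s["tcp_rot"]/.8,"yaw err",np.degrees(np.arcsin(np.cross(s["tcp_rot"][:,1],yd)[2])))
```

```text
2.0167 [0.49681787 0.00216046 0.30253021] [[-9.989e-01 -4.740e-02 -3.000e-04]
 [-4.740e-02  9.989e-01  0.000e+00]
 [ 3.000e-04  0.000e+00 -1.000e+00]] 0.4337616447949623 [ -2.7 -16.  103.9  -0.   92.1 -95.4]
[[292.  186.3]
 [348.  274.8]
 [362.4 114.5]
 [325.1 114.2]
 [346.2 248.8]]
shift units [0.00020698 0.00036002 0.10316285] yaw err 0.2496073407432371
```

View pics/w1.png

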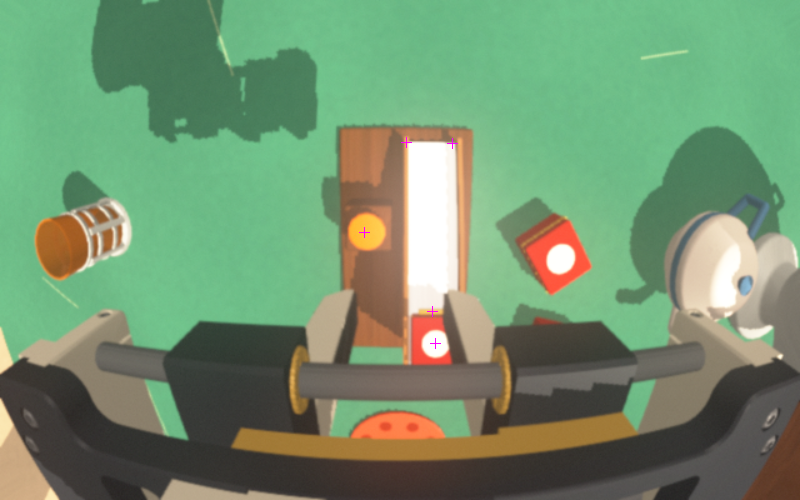

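The wrist view confirms the estimate. The ejector is at (366,232) and the chute and tin are within about 1–2 px of the projected marks. Next I'll descend to just above the button.

Emit:
{"op": "carry_out", "data": {"rows": [{"linear": [0,0,0.044],"angular": [0,0,0.0014],"jaw": 0.565},{"linear": [0,0,0.044],"angular": [0,0,0],"jaw": 0.565},{"linear": [0,0,0.044],"angular": [0,0,0],"jaw": 0.565},{"linear": [0,0,0.044],"angular": [0,0,0],"jaw": 0.565},{"linear": [0,0,0],"angular": [0,0,0],"jaw": 0.565}]}}

```text
time: 2.48
tool_pos: [0.4944, 0.0024, 0.1555]
tcp_rot: [[-0.999, -0.044, -0.009], [-0.044, 0.999, 0.0], [0.008, 0.001, -1.0]]
wrist_force: [-0.8, 0.4, -1.7]
width: 0.436
grip_force: 0.0
```

Run:
```python
from h import *
import cv2
s=r.sense();print(s["time"],s["tool_pos"],s["tcp_rot"].round(4),s["wrist_force"],s["width"])
a=eyes.grab_frame("scene")[150:250,215:345];b=eyes.grab_frame("side")[150:275,235:345]
f=lambda i:cv2.resize(i,(400,400),interpolation=cv2.INTER_CUBIC)
cv2.imwrite("pics/z1.png",np.hstack([f(a),f(b)])[:,:,::-1])
```

```text
2.4833 [0.49442262 0.00237211 0.15551152] [[-9.990e-01 -4.360e-02 -8.500e-03]
 [-4.360e-02  9.991e-01  4.000e-04]
 [ 8.500e-03  8.000e-04 -1.000e+00]] [-0.82503995  0.37521487 -1.66912132] 0.43573503975284
```

View pics/z1.png

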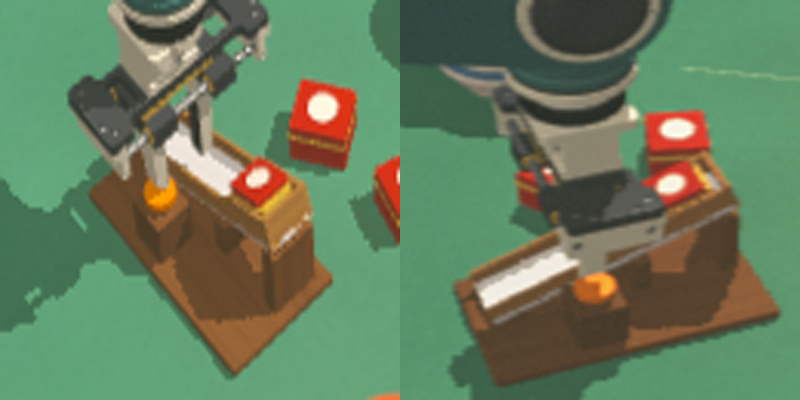

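One finger is directly over the button and the other is over the middle of the chute. Now I'll press.

Emit:
{"op": "carry_out", "data": {"rows": [{"linear": [0,0,0.007],"angular": [0,0,0],"jaw": 0.565},{"linear": [0,0,0.007],"angular": [0,0,0],"jaw": 0.565},{"linear": [0,0,0.007],"angular": [0,0,0],"jaw": 0.565},{"linear": [0,0,0.006],"angular": [0,0,0],"jaw": 0.565},{"linear": [0,0,0],"angular": [0,0,0],"jaw": 0.565}]}}

```text
time: 3.0
tool_pos: [0.4975, 0.0021, 0.1413]
tcp_rot: [[-0.999, -0.047, 0.002], [-0.047, 0.999, -0.0], [-0.002, -0.0, -1.0]]
wrist_force: [-1.0, 0.4, 5.5]
width: 0.436
grip_force: 2.7
```

Emit:
{"op": "carry_out", "data": {"rows": [{"linear": [0,0,0],"angular": [0,0,0],"jaw": 0.565},{"linear": [0,0,0],"angular": [0,0,0],"jaw": 0.565},{"linear": [0,0,0],"angular": [0,0,0],"jaw": 0.565},{"linear": [0,0,0],"angular": [0,0,0],"jaw": 0.565},{"linear": [0,0,0],"angular": [0,0,0],"jaw": 0.565}]}}

```text
time: 3.42
tool_pos: [0.4973, 0.0021, 0.1412]
tcp_rot: [[-0.999, -0.047, 0.001], [-0.047, 0.999, -0.0], [-0.001, -0.0, -1.0]]
wrist_force: [-0.4, -0.1, 6.7]
width: 0.432
grip_force: 4.2
```

Run:
```python
from h import *
import cv2
s=r.sense();print(s["time"],s["tool_pos"],s["tcp_rot"].round(4),s["wrist_force"],s["width"])
a=eyes.grab_frame("scene")[150:250,215:345];b=eyes.grab_frame("side")[150:275,235:345]
f=lambda i:cv2.resize(i,(400,400),interpolation=cv2.INTER_CUBIC)
cv2.imwrite("pics/z2.png",np.hstack([f(a),f(b)])[:,:,::-1])
```

```text
3.4167 [0.49731368 0.00214201 0.14123596] [[-9.989e-01 -4.690e-02  1.500e-03]
 [-4.690e-02  9.989e-01 -2.000e-04]
 [-1.500e-03 -3.000e-04 -1.000e+00]] [-0.39519438 -0.05985057  6.71844585] 0.43190373529217263
```

View pics/z2.png

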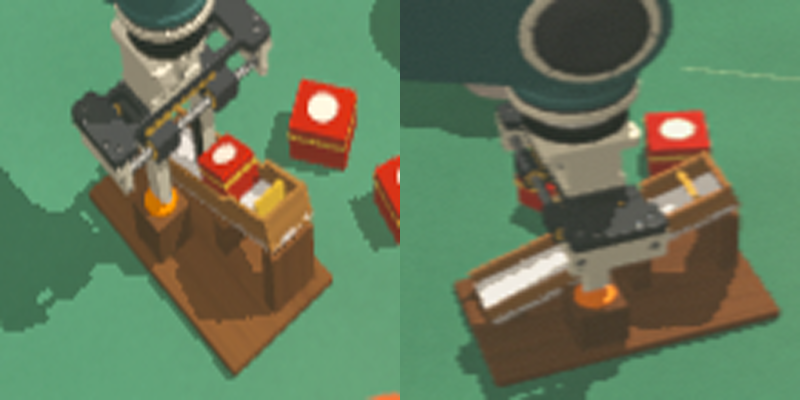

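The tin has left its nest and rests against the chute finger, with the nest and catch exposed at about (268,195). I'll push a little more to confirm the hard stop, then let it settle.

Emit:
{"op": "carry_out", "data": {"rows": [{"linear": [0,0,0.001],"angular": [0,0,0],"jaw": 0.565},{"linear": [0,0,0.001],"angular": [0,0,0],"jaw": 0.565},{"linear": [0,0,0],"angular": [0,0,0],"jaw": 0.565},{"linear": [0,0,0],"angular": [0,0,0],"jaw": 0.565},{"linear": [0,0,0],"angular": [0,0,0],"jaw": 0.565}]}}

```text
time: 3.93
tool_pos: [0.4975, 0.0021, 0.1409]
tcp_rot: [[-0.999, -0.047, 0.002], [-0.047, 0.999, -0.0], [-0.002, -0.001, -1.0]]
wrist_force: [-6.0, 1.2, 22.9]
width: 0.437
grip_force: 11.3
```

Emit:
{"op": "carry_out", "data": {"rows": [{"linear": [0,0,0],"angular": [0,0,0],"jaw": 0.565},{"linear": [0,0,0],"angular": [0,0,0],"jaw": 0.565},{"linear": [0,0,0],"angular": [0,0,0],"jaw": 0.565},{"linear": [0,0,0],"angular": [0,0,0],"jaw": 0.565},{"linear": [0,0,0],"angular": [0,0,0],"jaw": 0.565}]}}

```text
time: 4.35
tool_pos: [0.4975, 0.0021, 0.1409]
tcp_rot: [[-0.999, -0.047, 0.002], [-0.047, 0.999, -0.0], [-0.002, -0.001, -1.0]]
wrist_force: [-7.1, 0.8, 21.5]
width: 0.437
grip_force: 11.2
```

The hard stop is confirmed: the force rose to about 22 N with almost no further travel. One last look at the tin before handing in.

Run:
```python
from h import *
import cv2
a=eyes.grab_frame("scene")[150:250,215:345];f=cv2.resize(a,(400,400),interpolation=cv2.INTER_CUBIC)[:,:,::-1]
o=cv2.imread("pics/z2.png")[:,:400]
print("mean diff, max diff at tin:",np.abs(f.astype(int)-o)[130:210,190:270].mean(),np.abs(f.astype(int)-o)[130:210,190:270].max())
cv2.imwrite("pics/z3.png",f)
```

```text
mean diff, max diff at tin: 1.1171875 33
```

View pics/z3.png

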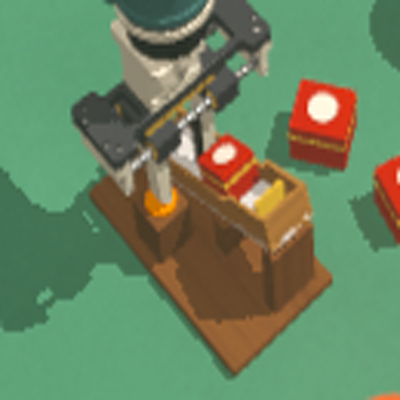

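The tin is at rest against the finger at about (225,165), out of its nest, and the button is fully down.

```bash
python3 -c "
from rig import r
print(r.job_done())"
```

```text
the job is handed in; nothing more can be done
None
```

I handed the job in with the ejector held at its hard stop and the red tin out of its nest, resting on the chute against the other finger; the samovar, tea glass, teapot and trivet were not touched.

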